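Screw down the plaque press on the yellow plaque

TASK

Two plaque presses stand on the bench, one holding a yellow plaque and the other a blue one. Close the press with the yellow plaque: push the spokes of its star handle round, clockwise as seen from above, until the handle comes to its stop and the platen is fully home. Leave the star handle of the blue plaque's press as it is.

Things in the scene. Friction and masses are not known exactly. Their poses are not given: they have to be found in the camera images.
- yellow_press: Green bench screw press, fixed, that holds the yellow plaque; origin under its base (170 x 230 mm), z up. A cross beam along its y (235 x 50 mm, top at 165 mm) rests on steel posts at y = +-95 mm, nuts up to 173 mm. The plaque, 280 (x) x 130 mm, top at 30 mm, shows at both open ends, under a grey platen. Left or right of the other press; loose things nearby are under 90 mm high.
- yellow_hub (a point): Centre of its star handle, on the axis at mid-height of the spokes, 200 mm above the table; z up, x and y turn with the handle. Four level steel spokes along +x, +y, -x, -y, 12 mm thick, each with a black ball 24 mm across centred 100 mm from the axis. Hub 52 mm across, top 10 mm above this point; a 20 mm screw stands up through it to at most 37 mm above this point.
- yellow_star (a joint): Turn of that star handle about its vertical axis, rad, growing clockwise seen from above; it stays at its height. Starts between 0.2 and 1.0; firm stop at 4.2, where the platen, sinking 4 mm per rad, rests on the plaque. It stays where left; about 4 N sideways on a spoke 65 mm from the axis turns it slowly.
- blue_tip (a point): Centre of the ball on one spoke of the other star handle, over the blue plaque: 100 mm from its axis, 200 mm above the table; its x axis points outward along the spoke. That press equals the yellow one in all but the plaque's colour. This handle must not be turned.

How it is judged:
At the end, for the whole second after the job is handed in: The yellow plaque's star handle is within 10 degrees of its stop (4.2 rad) and at rest, and the ball on the blue plaque's star handle is within 30 mm of where it started (value of joint yellow_star above 4.02 rad and velocity of joint yellow_star below 0.05 rad/s and distance of blue_tip from where it was at the start of the episode below 0.03 m); the robot touches nothing.
It fails at once if the star handle over the blue plaque is turned (its spoke's ball moves more than 30 mm) (distance of blue_tip from where it was at the start of the episode above 0.03 m).
It also fails if it takes over 58 s, if anything falls off the work surface, if the arm or the gripper's body presses on something with over 40 N, if the wrist force passes 120 N, or if a joint passes its speed limit or range.

ROBOT

A 6-joint arm with a two-finger parallel gripper is mounted at the origin on the work surface. World frame = base frame: x ahead of the robot, y to its left, z up, the work surface at z = 0. Lengths are in m, angles in rad, forces in N, time in s.
With the tool pointing down it reaches from about 0.25 to 0.725 m from the base axis. Payload 4 kg.
Tool frame: the origin (TCP) lies midway between the tips of the shut fingers; the grasp point (between the pads) lies 19 mm behind it; z points along the fingers, y is the line along which they close (so a half turn about z gives the same grasp; the last joint's range is limited). The gripper opens to 85 mm and grips with 20 to 120 N. Pads are 22 mm wide; open, the fingers measure 114 mm over their backs; the gripper's body (76 mm by 85 mm) begins 54 mm behind the grasp point. The pads swing forward as they close: fully open they stand 13 mm farther back than shut.
Start: joints at [0, 0.241, 0.005, 1.335, 0, 1.571], TCP at [0.5, -0, 0.231] pointing down, gripper open.
Joint ranges: [-2.72, 2.72], [-1.05, 1.87], [-1.09, 1.28], [-1.99, 2.15], [-1.42, 1.44], [-3.14, 3.14]. Speed limits (rad/s): [2.79, 2.79, 3.14, 3.14, 3.14, 3.14].

INTERFACE

Orientations are given as a unit quaternion [x, y, z, w].
In Python, from workcell import get_obs, camera, job_done, silhouettes gives the robot as it stands. The module is installed in compiled form; this text tells all that it offers.
- The arm moves only by the tool drive_tool, never from a script. Its argument "increments" is a list of rows, each a list of 3 entries, a list of its own where there are three numbers: the shift along the world's x, y, z in mm, then the turn, a rotation vector about the world's x, y, z in degrees, then the opening, from 0 (shut) to 1 (fully open). A call has 1 to 8 rows; each row shifts and turns the commanded pose from where the row before left it; what a row does not reach is not made up. A row lasts 1/12 s, in which the tool goes at most 41.7 mm and 7.16 degrees, less where a joint would pass 70% of its speed; a pose out of reach is approached as far as the arm can. A call is refused whole if a number of a shift passes 41.7 or a number of a turn 7.16, either way. A call with a gripper value outside its range is refused whole. The fingers move at their own pace and stop on an object; the grip force is fixed at half the most. Time passes only in rows, so rows that do not move let the fingers close. It gives the time, the measured TCP pose, the force, the opening and the grip force at its end, in the units of the state.
- get_obs(): the state, without advancing time (a new reading comes with each control period).
- camera(name): name is "scene" or "side" or "wrist"; returns a dict with "image" (420x560x3 uint8, red, green, blue), "K" (3x3 intrinsics, pixels), "view" (4x4, takes a point from world to camera coordinates). Camera axes: x right, y down, z forward; pixel columns grow to the right and rows downward; lengths in m; the calibration is good to about 2 mm. The wrist camera is an equidistant fisheye: a pixel r from the principal point sees the ray r / f radians off the axis. A picture is of the moment at which its call begins. There is no depth.
- job_done(): hands the job in; it is judged then, once.
Trained networks look in a picture, given as the dict that the camera call returned (one of the last four; its "shot" number tells which), for a name from the list of things; names that differ only in an ending like _2 or _b are one class to them, and where a whole thing is asked for, a point or a joint stands for the part that bears it (a point fixed in the world has none). Each returns a list of dicts, best first, with "conf" (0 to 1); they miss things now and then, are a little off and sometimes report something else, mostly with a low value. They report only what shows in the picture. A call takes as long as a camera call.
- silhouettes(query, picture): "region" (420x560 bool, what is visible of it) and "bbox" ([left, top, right, bottom] in pixels, round what is visible of it).
The state is a dict: "clock": time; "joint_pos": joint angles; "joint_vel": joint speeds; "tau": joint torques, N m; "eef_pos": TCP position; "tool_rot": TCP orientation; "ft_force": force on the tool from outside, world axes, zero at the start; "ft_torque": the same for the moment, N m; "grip_width": finger opening in m; "grasp_force": force on a finger pad.
Only numpy, scipy, OpenCV 4.12 (cv2) and the standard library are available. Lean on these libraries where they do the work, as an engineer would, in place of code of your own. Each camera call takes 0.05 s, during which the arm holds its last target. There are 200 camera calls.

## Working session

There is one attempt and no reset: what is moved stays moved. The work goes in short steps, Python scripts to look and compute and a tool call to move; the robot and the scene stay as the last step left them, time stands still between calls to the robot, and variables do not carry over. Pictures are saved under pics/ and viewed, at most 10 in all, crops included, and the job is handed in when it is done.

Besides the shell and the picture viewer there is one more tool, called after "Emit:" as name(argument=value, ...) on one line, values as JSON. drive_tool: Moves the arm, as the interface text tells. Its arguments: {"type":"object","properties":{"increments":{"type":"array"}},"required":["increments"]}

```bash
mkdir -p pics; python3 - <<'E'
from workcell import *
import cv2,numpy as np,pickle
o=get_obs();print(o['clock'],o['eef_pos'],o['tool_rot'])
P={}
for n in("scene","side"):
    p=camera(n);P[n]=p
    cv2.imwrite(f"pics/{n}0.png",p["image"][:,:,::-1])
    for q in("yellow_press","yellow_hub","blue_tip"):
        r=silhouettes(q,p);print(n,q,[(round(d["conf"],2),d["bbox"]) for d in r])
pickle.dump(P,open("P.pkl","wb"))
E
```

```text
0.0 [4.99364436e-01 1.02518052e-06 2.30407482e-01] [ 0.70709945  0.70711333 -0.00074439 -0.00074068]
scene yellow_press [(0.56, [305.6, 164.6, 487.9, 370.3])]
scene yellow_hub [(0.57, [337.7, 164.4, 480.4, 282.6])]
scene blue_tip [(0.9, [193.1, 72.5, 284.8, 141.3])]
side yellow_press [(0.66, [150.9, 110.8, 285.5, 246.3])]
side yellow_hub [(0.79, [160.9, 107.8, 257.9, 168.6])]
side blue_tip [(0.73, [211.7, 208.1, 360.1, 319.4])]
```

View pics/scene0.png

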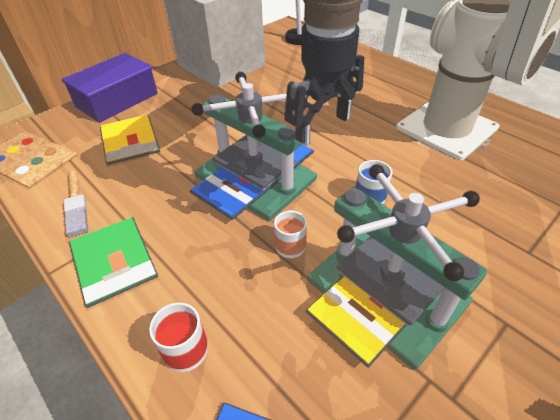

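View pics/side0.png

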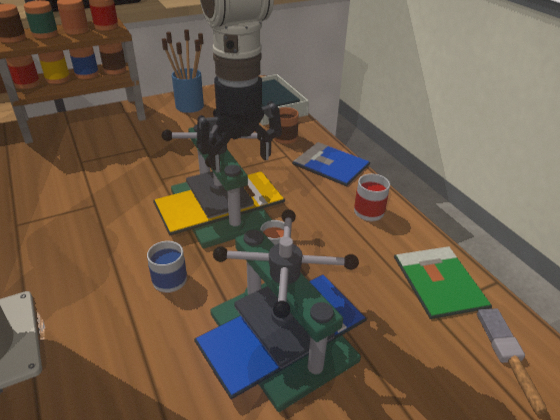

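Scene: yellow-press balls are at about (377,172), (472,199), (453,271), (346,234). In the side view the blue balls are at (220,255), (289,216), (351,262), (282,310), and one yellow ball is at (167,135).

```bash
cat > h.py <<'E'
import numpy as np,pickle
P=pickle.load(open("P.pkl","rb"))
def bp(n,uv,z):
    p=P[n];V=np.array(p["view"]);R,t=V[:3,:3],V[:3,3];c=-R.T@t
    d=R.T@np.linalg.inv(p["K"])@np.array([*uv,1.]);return c+d*(z-c[2])/d[2]
E
python3 - <<'E'
from h import *
for nm,n,L in(("Y","scene",[(377,172),(472,199),(453,271),(346,234)]),("Yside","side",[(167,135)]),("B","side",[(220,255),(289,216),(351,262),(282,310)]),("Bscene","scene",[(241,78),(197,109),(259,131)])):
    X=np.array([bp(n,u,.2) for u in L]);c=X.mean(0);print(nm,X.round(3).tolist(),c.round(3))
    if len(X)==4:
        d=X-c;print(np.hypot(d[:,0],d[:,1]).round(3),np.degrees(np.arctan2(d[:,1],d[:,0])).round(1))
# plaque axis of yellow: posts nuts
print([bp("scene",u,.173).round(3).tolist() for u in((355,197),(466,267))])
E
```

```text
Y [[0.476, 0.093, 0.2], [0.426, 0.226, 0.2], [0.56, 0.273, 0.2], [0.609, 0.141, 0.2]] [0.518 0.183 0.2  ]
[0.099 0.101 0.099 0.1  ] [-114.7  154.8   64.8  -24.9]
Yside [[0.428, 0.228, 0.2]] [0.428 0.228 0.2  ]
B [[0.398, -0.157, 0.2], [0.538, -0.12, 0.2], [0.573, -0.257, 0.2], [0.436, -0.294, 0.2]] [ 0.486 -0.207  0.2  ]
[0.101 0.102 0.1   0.1  ] [ 150.5   59.5  -30.1 -120.1]
Bscene [[0.436, -0.292, 0.2], [0.572, -0.26, 0.2], [0.535, -0.121, 0.2]] [ 0.515 -0.224  0.2  ]
[[0.521, 0.089, 0.173], [0.519, 0.277, 0.173]]
```

Emit:
drive_tool(increments=[[[0,0,20],[0,0,0],0],[[0,0,20],[0,0,0],0],[[0,0,0],[0,0,0],0],[[0,0,0],[0,0,0],0],[[0,0,0],[0,0,0],0],[[0,0,0],[0,0,0],0],[[15,25,0],[0,0,0],0],[[15,25,0],[0,0,0],0]])

```text
clock: 1.07
eef_pos: [0.5295, 0.0495, 0.2706]
tool_rot: [0.708, 0.706, -0.001, -0.0]
ft_force: [0.6, -0.2, -0.2]
grip_width: -0.0002
grasp_force: 0.0
```

Emit:
drive_tool(increments=[[[15,26,0],[0,0,0],0],[[15,26,0],[0,0,0],0],[[8,26,0],[0,0,0],0],[[8,26,0],[0,0,0],0],[[0,26,0],[0,0,0],0],[[0,24,0],[0,0,0],0],[[0,0,0],[0,0,0],0],[[0,0,0],[0,0,0],0]])

```text
clock: 1.73
eef_pos: [0.5753, 0.2051, 0.2697]
tool_rot: [0.706, 0.708, -0.001, -0.0]
ft_force: [0.3, 0.3, 1.3]
grip_width: 0.0002
grasp_force: 0.0
```

```bash
python3 - <<'E'
import numpy as np
c=np.array([518,183.]);r=62
a=np.radians(20-5.5*np.arange(46));X=(c+r*np.c_[np.cos(a),np.sin(a)]).round()
print(X[0],X[-1]);D=np.diff(X,axis=0).astype(int)
for k in range(0,45,8):print("["+",".join(f"[[{x},{y},0],[0,0,0],0]" for x,y in D[k:k+8])+"]",X[min(k+8,45)])
E
```

```text
[576. 204.] [476. 229.]
[[[2,-5,0],[0,0,0],0],[[1,-6,0],[0,0,0],0],[[1,-6,0],[0,0,0],0],[[0,-6,0],[0,0,0],0],[[-1,-6,0],[0,0,0],0],[[-1,-6,0],[0,0,0],0],[[-1,-6,0],[0,0,0],0],[[-2,-5,0],[0,0,0],0]] [575. 158.]
[[[-3,-6,0],[0,0,0],0],[[-3,-5,0],[0,0,0],0],[[-4,-4,0],[0,0,0],0],[[-4,-5,0],[0,0,0],0],[[-4,-4,0],[0,0,0],0],[[-5,-3,0],[0,0,0],0],[[-5,-3,0],[0,0,0],0],[[-6,-2,0],[0,0,0],0]] [541. 126.]
[[[-5,-2,0],[0,0,0],0],[[-6,-2,0],[0,0,0],0],[[-6,-1,0],[0,0,0],0],[[-6,0,0],[0,0,0],0],[[-6,0,0],[0,0,0],0],[[-6,1,0],[0,0,0],0],[[-6,2,0],[0,0,0],0],[[-5,2,0],[0,0,0],0]] [495. 126.]
[[[-6,2,0],[0,0,0],0],[[-5,3,0],[0,0,0],0],[[-5,3,0],[0,0,0],0],[[-4,4,0],[0,0,0],0],[[-4,5,0],[0,0,0],0],[[-4,4,0],[0,0,0],0],[[-3,5,0],[0,0,0],0],[[-3,6,0],[0,0,0],0]] [461. 158.]
[[[-2,5,0],[0,0,0],0],[[-1,6,0],[0,0,0],0],[[-1,6,0],[0,0,0],0],[[-1,6,0],[0,0,0],0],[[0,6,0],[0,0,0],0],[[1,6,0],[0,0,0],0],[[1,6,0],[0,0,0],0],[[2,5,0],[0,0,0],0]] [460. 204.]
[[[2,6,0],[0,0,0],0],[[3,5,0],[0,0,0],0],[[3,5,0],[0,0,0],0],[[4,4,0],[0,0,0],0],[[4,5,0],[0,0,0],0]] [476. 229.]
```

Position is as planned; descend to z≈0.183, then begin.

Emit:
drive_tool(increments=[[[0,0,-20],[0,0,0],0],[[0,0,-20],[0,0,0],0],[[0,0,-20],[0,0,0],0],[[0,0,-14],[0,0,0],0],[[0,0,-13],[0,0,0],0],[[0,0,0],[0,0,0],0],[[0,0,0],[0,0,0],0]])

```text
clock: 2.32
eef_pos: [0.5753, 0.2025, 0.1834]
tool_rot: [0.708, 0.707, -0.001, -0.0]
ft_force: [-0.3, 0.2, 1.6]
grip_width: -0.0001
grasp_force: 0.0
```

Emit:
drive_tool(increments=[[[2,-5,0],[0,0,0],0],[[1,-6,0],[0,0,0],0],[[1,-6,0],[0,0,0],0],[[0,-6,0],[0,0,0],0],[[-1,-6,0],[0,0,0],0],[[-1,-6,0],[0,0,0],0],[[-1,-6,0],[0,0,0],0],[[-2,-5,0],[0,0,0],0]])

```text
clock: 2.98
eef_pos: [0.5754, 0.1597, 0.1851]
tool_rot: [0.707, 0.707, 0.002, -0.001]
ft_force: [1.6, 7.0, 2.6]
grip_width: -0.0002
grasp_force: 2.7
```

Contact force of 7 N is reasonable; continue.

Emit:
drive_tool(increments=[[[-3,-6,0],[0,0,0],0],[[-3,-5,0],[0,0,0],0],[[-4,-4,0],[0,0,0],0],[[-4,-5,0],[0,0,0],0],[[-4,-4,0],[0,0,0],0],[[-5,-3,0],[0,0,0],0],[[-5,-3,0],[0,0,0],0],[[-6,-2,0],[0,0,0],0]])

```text
clock: 3.65
eef_pos: [0.5431, 0.1269, 0.1857]
tool_rot: [0.707, 0.707, 0.003, 0.001]
ft_force: [4.3, 5.5, 0.2]
grip_width: -0.0001
grasp_force: 2.4
```

Emit:
drive_tool(increments=[[[-5,-2,0],[0,0,0],0],[[-6,-2,0],[0,0,0],0],[[-6,-1,0],[0,0,0],0],[[-6,0,0],[0,0,0],0],[[-6,0,0],[0,0,0],0],[[-6,1,0],[0,0,0],0],[[-6,2,0],[0,0,0],0],[[-5,2,0],[0,0,0],0]])

```text
clock: 4.32
eef_pos: [0.4974, 0.1257, 0.1856]
tool_rot: [0.707, 0.707, 0.002, 0.002]
ft_force: [5.6, 0.5, -2.0]
grip_width: -0.0001
grasp_force: 2.3
```

Emit:
drive_tool(increments=[[[-6,2,0],[0,0,0],0],[[-5,3,0],[0,0,0],0],[[-5,3,0],[0,0,0],0],[[-4,4,0],[0,0,0],0],[[-4,5,0],[0,0,0],0],[[-4,4,0],[0,0,0],0],[[-3,5,0],[0,0,0],0],[[-3,6,0],[0,0,0],0]])

```text
clock: 4.98
eef_pos: [0.4629, 0.1563, 0.1851]
tool_rot: [0.708, 0.706, 0.001, 0.003]
ft_force: [4.9, -4.1, -1.1]
grip_width: -0.0001
grasp_force: 2.5
```

```bash
python3 - <<'E'
from workcell import *
import cv2
cv2.imwrite("pics/s1.png",camera("scene")["image"][:,:,::-1])
E
```

```text
(no output)
```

View pics/s1.png

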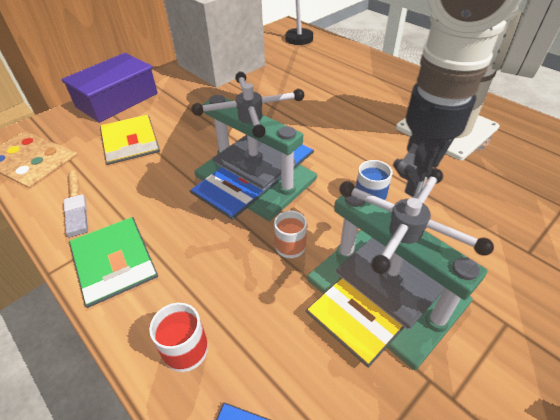

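The handle is turning: balls are now at (348,189), (382,264), (484,246), with the pushed spoke near (435,180). The blue balls are unmoved at (241,78), (197,109), (259,131). Continue.

Emit:
drive_tool(increments=[[[-2,5,0],[0,0,0],0],[[-1,6,0],[0,0,0],0],[[-1,6,0],[0,0,0],0],[[-1,6,0],[0,0,0],0],[[0,6,0],[0,0,0],0],[[1,6,0],[0,0,0],0],[[1,6,0],[0,0,0],0],[[2,5,0],[0,0,0],0]])

```text
clock: 5.7
eef_pos: [0.46, 0.2015, 0.1846]
tool_rot: [0.708, 0.706, -0.002, 0.002]
ft_force: [0.3, -7.0, 1.7]
grip_width: 0.0002
grasp_force: 3.0
```

Emit:
drive_tool(increments=[[[2,6,0],[0,0,0],0],[[3,5,0],[0,0,0],0],[[0,0,0],[0,0,0],0]])

```text
clock: 5.95
eef_pos: [0.4646, 0.2135, 0.1841]
tool_rot: [0.707, 0.707, -0.001, 0.001]
ft_force: [-0.1, -3.8, 1.5]
grip_width: 0.0001
grasp_force: 1.7
```

```bash
python3 - <<'E'
from workcell import *
import cv2
cv2.imwrite("pics/s2.png",camera("scene")["image"][:,:,::-1])
E
```

```text
(no output)
```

View pics/s2.png

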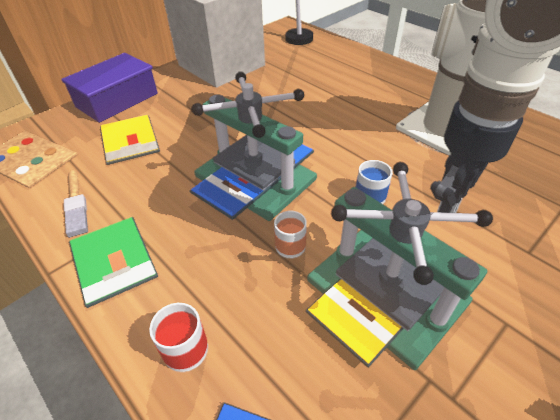

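Balls are now at (339,213), (400,169), (484,218), (422,275); the pushed one is (484,218).

```bash
python3 - <<'E'
from h import *
for u in((339,213),(400,169),(484,218),(422,275)):
    d=bp("scene",u,.2)-[.518,.183,.2];print(np.degrees(np.arctan2(d[1],d[0])).round(1))
E
```

```text
-47.5
-136.9
133.2
41.8
```

Emit:
drive_tool(increments=[[[2,3,0],[0,0,0],0],[[2,3,0],[0,0,0],0],[[2,2,0],[0,0,0],0],[[2,2,0],[0,0,0],0],[[0,0,0],[0,0,0],0]])

```text
clock: 6.42
eef_pos: [0.4722, 0.2239, 0.184]
tool_rot: [0.707, 0.707, -0.001, -0.0]
ft_force: [-1.2, -3.4, 0.9]
grip_width: 0.0004
grasp_force: 1.8
```

Emit:
drive_tool(increments=[[[2,2,0],[0,0,0],0],[[0,0,0],[0,0,0],0]])

```text
clock: 6.58
eef_pos: [0.4726, 0.2243, 0.1838]
tool_rot: [0.707, 0.707, -0.004, 0.0]
ft_force: [-6.4, -9.7, 4.1]
grip_width: 0.0002
grasp_force: 4.8
```

Emit:
drive_tool(increments=[[[2,2,0],[0,0,0],0],[[0,0,0],[0,0,0],0]])

```text
clock: 6.75
eef_pos: [0.4729, 0.2245, 0.1837]
tool_rot: [0.708, 0.706, -0.006, 0.0]
ft_force: [-9.1, -13.0, 7.9]
grip_width: -0.0001
grasp_force: 8.0
```

Emit:
drive_tool(increments=[[[-6,-6,0],[0,0,0],0],[[-6,-8,0],[0,0,0],0],[[-2,-8,0],[0,0,0],0],[[0,0,0],[0,0,0],0],[[0,0,25],[0,0,0],0],[[0,0,35],[0,0,0],0],[[0,0,35],[0,0,0],0],[[-20,-30,0],[0,0,0],0]])

```text
clock: 7.42
eef_pos: [0.4509, 0.1822, 0.2874]
tool_rot: [0.706, 0.708, 0.01, 0.003]
ft_force: [1.8, -0.3, 0.7]
grip_width: -0.0001
grasp_force: 0.0
```

Emit:
drive_tool(increments=[[[-20,-30,0],[0,0,0],0],[[-10,-30,0],[0,0,0],0],[[0,0,0],[0,0,0],0],[[0,0,0],[0,0,0],0]])

```text
clock: 7.75
eef_pos: [0.4132, 0.1163, 0.2801]
tool_rot: [0.708, 0.706, 0.001, 0.0]
ft_force: [-0.5, 0.1, 0.3]
grip_width: 0.0003
grasp_force: 0.0
```

```bash
python3 - <<'E'
from workcell import *
import cv2
cv2.imwrite("pics/s3.png",camera("scene")["image"][:,:,::-1])
E
```

```text
(no output)
```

View pics/s3.png

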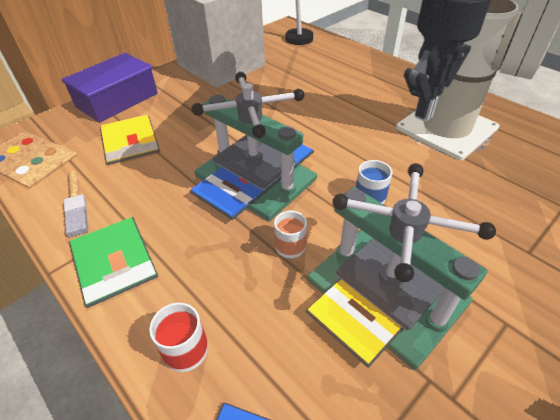

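The tool is clear. The balls are at (416,171), (487,231), (404,272), (341,202), and the blue handle is unmoved. I'll check the angle and hand in if it's good.

```bash
python3 - <<'E'
from h import *
from workcell import job_done
a=[]
for u,o in(((487,231),0),((404,272),90),((341,202),180),((416,171),270)):
    d=bp("scene",u,.2)-[.518,.183,.2];a.append((np.degrees(np.arctan2(d[1],d[0]))+o)%360)
m=np.mean(a);print(a,m,"joint",np.radians(360-m))
if abs(m-119.4)<6: print(job_done())
E
```

```text
[np.float64(119.47771905878083), np.float64(119.22068046522455), np.float64(119.55015297411984), np.float64(119.0313044947876)] 119.3199642482282 joint 4.200659067686084
the job is handed in; nothing more can be done
None
```

The yellow plaque's press is closed: its star handle measured about 4.20 rad, at its stop. The blue handle looked unmoved in the last picture, the arm is clear, and the job was handed in at about 8 s; no verdict was returned.

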